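Blow off and photograph an earring

ROBOT

A 6-joint arm with a two-finger parallel gripper is mounted at the origin on the work surface; the furniture and walls round the work are solid. World frame = base frame: x ahead of the robot, y to its left, z up, the work surface at z = 0. Lengths are in mm, angles in rad, forces in N, time in s.
With the tool pointing down it reaches from about 250 to 850 mm from the base axis. Payload 12.5 kg.
Tool frame: the origin (TCP) lies at the very end of the fingers, on their centre line; the grasp point (between the pads) lies 19 mm behind it; x points along the fingers, z is the direction in which the jaws open and shut, and the axes are right-handed (so a half turn about x gives the same grasp; the last joint's range is limited). The gripper opens to 93 mm and grips with 3 to 60 N. Pads are 15 mm wide; open, the fingers measure 128 mm over their backs; the gripper's body (75 mm by 188 mm) begins 65 mm behind the grasp point.
Start: joints at [-1.37, 0.351, 1.652, -0, 1.139, -0.085], TCP at [155.079, -527.669, 218.633] pointing down, gripper open.
Joint ranges: [-2.75, 2.75], [-0.79, 2.1], [0.01, 2.65], [-1.57, 4.71], [0.07, 3.14], [-2.87, 2.87]. Speed limits (rad/s): [2.22, 2.22, 2.79, 3.14, 3.14, 3.14].

INTERFACE

Orientations are given as a 3x3 rotation matrix whose columns are the frame's x, y, z axes.
In Python, from rig import sensors, vision, ticket gives the robot as it stands.
- The arm moves only by the tool carry_out, never from a script. Its argument "rows" is a list of rows, each a list of 7 numbers: the shift along the tool's x, y, z in units of 25 mm (1.0 is 25 mm), then the turn, a rotation vector about the tool's x, y, z in rad, then the finger opening in mm, from 0 to 93. A call has 1 to 5 rows; each row shifts and turns the commanded pose from where the row before left it, along the tool's axes as they then stand; what a row does not reach is not made up. A row lasts 1/12 s, in which the tool goes at most 41.7 mm and 7.16 degrees, less where a joint would pass 70% of its speed; a pose out of reach is approached as far as the arm can. A call is refused whole if a number of a shift passes 1 or a number of a turn 0.125, either way. A call with a gripper value outside its range is refused whole. The fingers move at their own pace and stop on an object; "newtons" is the grip in N (left out, the last holds). Time passes only in rows, so rows that do not move let the fingers close. It gives the time, the measured TCP pose, the force and the opening at its end, in the units of the state.
- sensors.state(): the state, without advancing time (a new reading comes with each control period).
- vision.capture(name): name is "scene" or "top" or "wrist"; returns a dict with "frame" (480x640x3 uint8, red, green, blue), "fovy" (degrees; the focal length in pixels is half the picture's height over the tangent of half this angle, whatever the lens; pixels are square), "cx", "cy" (the principal point, pixels), "R" (3x3) and "t" (3): a world point X has camera coordinates R X + t; the wrist camera has in their place "hand_eye" (4x4, takes a point from camera to tool coordinates, whose origin is the TCP and whose axes are the tool frame's). Camera axes: x right, y down, z forward; pixel columns grow to the right and rows downward; lengths in mm; the calibration is good to about 2 mm. A picture is of the moment at which its call begins: read the wrist's pose just before it. There is no depth.
- ticket.sign_off(): hands the job in, once; it reports no verdict.
The state is a dict: "clock": time; "joints": joint angles; "joint_velocities": joint speeds; "tau": joint torques, N m; "position": TCP position; "tcp_rot": TCP orientation; "contact_force": force on the tool from outside, world axes, zero at the start; "wrist_torque": the same for the moment, N m; "grip_width": opening from 0.0 (shut) to 1.0 (fully open).
Only numpy, scipy, OpenCV 4.12 (cv2) and the standard library are available. Lean on these libraries where they do the work, as an engineer would, in place of code of your own. Each camera call takes 0.05 s, during which the arm holds its last target.

TASK

Get the earring on the white plate photographed. First blow it clean: squeeze the trigger of the air duster fully, keep it squeezed for about a second and let it go; then press the camera's red shutter button to its halfway stop, hold it there for about two seconds while it focuses, press it fully down to take the picture, and let go. Leave the earring, the jar and the tin where they are, and do not ram the camera.

Things in the scene. Friction and masses are not known exactly. Their poses are not given: they have to be found in the camera images.
- photo_stand: Fixed camera stand. Origin on the bench under the camera, z up. The camera looks along -x (roughly at the robot), 30 degrees down, at a white plate (92 mm across, top 16 mm high) centred 175 mm along -x. Camera 130 mm wide (y); its lens reaches 85 mm to -x; its finder hump, 15 mm high, ends 25 mm from the button's axis. Nothing stands above 0.20 m. Foot 110 x 120 mm.
- shutter_base (a point): Point on the camera's flat top under the red shutter button (cap 30 mm across on a steel collar 34 mm across). Its z is the button's axis, pointing out, leaning 30 degrees from vertical to the stand's -x: press along -z. y as the stand's. The collar is screwed in more or less, so at rest the cap's top is 22 to 28 mm out along z: not reported, find it by touch.
- half_press (a joint): First stage of the shutter button, m: 0 at rest, 0.007 at the halfway stop (7 mm of travel). A light spring: 1.6 N to start, 4 N at the stop.
- full_press (a joint): Second stage, m: 0 until the button is pushed past its halfway stop, 0.005 fully down (another 5 mm; 12 mm in all). It gives way only above 14 N and takes 18 N fully down; between 4 and 14 N the button rests on its halfway stop. It springs back when let go.
- duster: Cordless air duster, yellow barrel 52 mm thick, lying on its side in a fixed holder, axis 55 mm above the bench. Origin on the bench under the barrel; it blows to x (nozzle tip at 100 mm). Black handle along -y, x from -29 to -5 mm, 41 to 69 mm above the bench, free from y = -30 to -98 mm, then a foot 56 x 24 x 36 mm. The holder's plate below is 10 mm high.
- trigger (a joint): Red trigger lever, 62 mm long, 16 mm high, on the handle's +x side, hinged near the barrel at x = 4, y = -28 mm of the duster with an upright axis: 0 at rest (leaning away from the handle), 0.30 rad fully squeezed towards the handle. Springs back; needs about 5 N at rest and 9 N fully squeezed, 45 mm from the hinge.
- squeeze_point (a point): Point at which to squeeze handle and trigger together, 55 mm above the bench, midway between the handle's back and the trigger's outer face when fully squeezed. Axes as the duster's; squeeze along x. There the pair is about 53 mm wide at rest (the back 20 mm to -x, the trigger about 33 mm to +x) and about 39 mm when squeezed.
- earring: Small gold earring hook, 26 x 18 x 5 mm, lying loose on the white plate. Origin at its underside. Leave it alone.
- flux_jar: Brown jar with a black cap, 60 mm across, 80 mm high, loose on the left. Origin at its underside. Leave it alone.
- findings_tin: Round red tin, 67 mm across, 22 mm high, loose on the right. Origin at its underside. Leave it alone.

How it is judged:
By the outcome, as a careful person would: the job done as asked, in the order asked, and still so for the second after the job is handed in, with the robot touching nothing.
It also fails if it takes over 58 s, if anything falls off the work surface, if the arm or the gripper's body presses on something with over 40 N, if the wrist force passes 120 N, or if a joint passes its speed limit or range.

## Working session

There is one attempt and no reset: what is moved stays moved. The work goes in short steps, Python scripts to look and compute and a tool call to move; the robot and the scene stay as the last step left them, time stands still between calls to the robot, and variables do not carry over. Pictures are saved under pics/ and viewed, and the job is handed in when it is done.

Besides the shell and the picture viewer there is one more tool, called as name(argument=value, ...), one argument or row to a line, values as JSON. carry_out: Moves the arm, as the interface text tells. Its arguments: {"type":"object","properties":{"rows":{"type":"array","items":{"type":"array","items":{"type":"number"}}},"newtons":{"type":"number"}},"required":["rows"]}

```bash
mkdir -p pics; ls
cat > h.py <<'E'
import numpy as np, cv2
from rig import sensors, vision, ticket
def cap(n,f):
    s=sensors.state(); c=vision.capture(n); cv2.imwrite('pics/'+f,c['frame'][:,:,::-1]); return c,s
E
python3 - <<'E'
from h import *
import pickle
d={}
for n in ['scene','top','wrist']:
    c,s=cap(n,n+'0.png'); d[n]=(c,s)
    print(n,{k:np.round(v,3).tolist() for k,v in c.items() if k!='frame'})
pickle.dump(d,open('d0.pkl','wb'))
s=sensors.state(); print({k:np.round(v,3).tolist() for k,v in s.items()})
E
```

```text
pics
scene {'fovy': 44.619, 'cx': 327.39, 'cy': 240.16, 'R': [[-0.653, -0.757, 0.005], [-0.392, 0.332, -0.858], [0.648, -0.562, -0.514]], 't': [271.873, 297.428, 790.937]}
top {'fovy': 55.692, 'cx': 326.349, 'cy': 234.15, 'R': [[0.007, -1.0, 0.019], [-0.993, -0.009, -0.116], [0.116, -0.018, -0.993]], 't': [-39.931, 503.329, 968.934]}
wrist {'fovy': 64.336, 'cx': 322.177, 'cy': 247.444, 'hand_eye': [[0.001, -0.254, 0.967, -165.624], [0.001, -0.967, -0.254, 70.016], [1.0, 0.001, -0.001, 0.035], [0.0, 0.0, 0.0, 1.0]]}
{'clock': 0.15, 'joints': [-1.37, 0.351, 1.652, -0.0, 1.139, -0.085], 'joint_velocities': [0.001, 0.0, -0.003, 0.001, 0.0, 0.002], 'tau': [0.0, -49.746, -28.535, 0.07, 0.025, -0.0], 'position': [155.042, -527.466, 218.255], 'tcp_rot': [[-0.0, 0.959, 0.282], [0.001, 0.282, -0.959], [-1.0, 0.0, -0.001]], 'contact_force': [0.263, -0.126, 0.134], 'wrist_torque': [-0.005, -0.044, -0.005], 'grip_width': 0.998}
```

View pics/scene0.png

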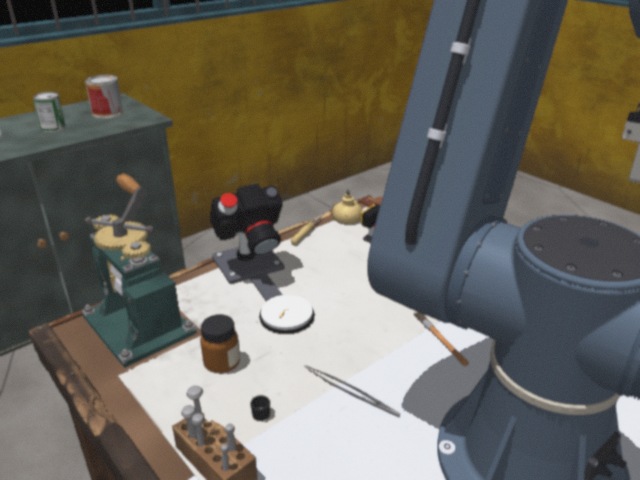

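View pics/top0.png

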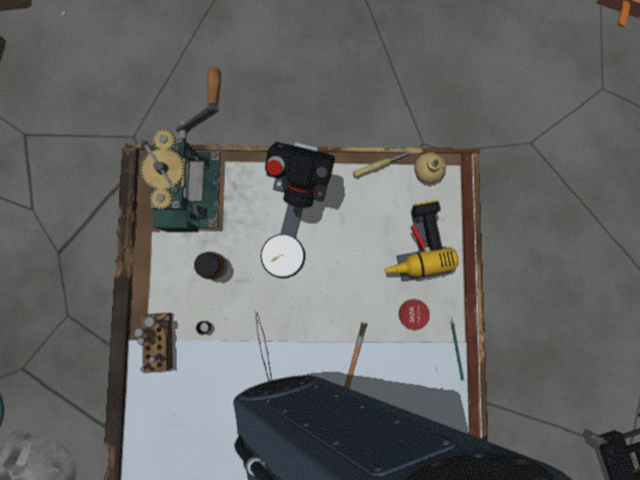

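View pics/wrist0.png

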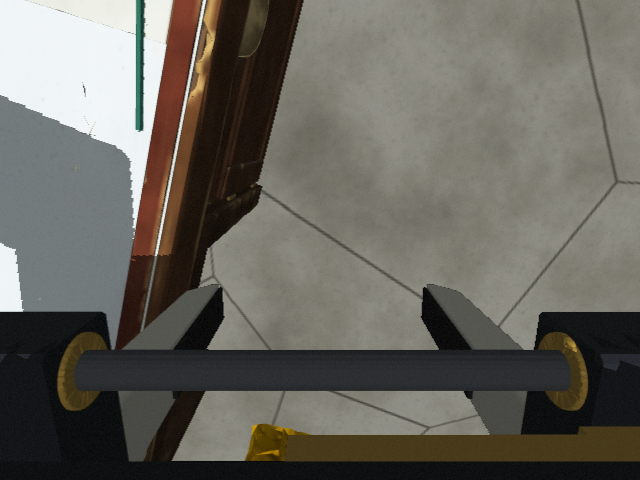

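The top view shows the duster at about (430,260), its handle running up to (427,208) and red trigger at (418,237). The plate is at (283,256), and the camera's red button at (275,167). The scene view shows the button at (229,202). Next I'll measure these.

```bash
cat >> h.py <<'E'
def K(c):
    f=240/np.tan(np.radians(c['fovy'])/2); return np.array([[f,0,c['cx']],[0,f,c['cy']],[0,0,1.]])
def ext(c,s=None):
    if 'R' in c: return np.array(c['R']),np.array(c['t'])
    H=np.array(c['hand_eye']);R=np.array(s['tcp_rot']);p=np.array(s['position'])
    Rw=R@H[:3,:3];tw=R@H[:3,3]+p
    return Rw.T,-Rw.T@tw
def ray(c,uv,s=None):
    R,t=ext(c,s); d=R.T@np.linalg.solve(K(c),[uv[0],uv[1],1.]); return -R.T@t,d
def onz(c,uv,z,s=None):
    o,d=ray(c,uv,s); return o+d*(z-o[2])/d[2]
def tri(rs):
    A=np.zeros((3,3));b=np.zeros(3)
    for o,d in rs:
        d=d/np.linalg.norm(d);P=np.eye(3)-np.outer(d,d);A+=P;b+=P@o
    x=np.linalg.solve(A,b); return x,[np.linalg.norm((np.eye(3)-np.outer(d,d)/(d@d))@(x-o)) for o,d in rs]
def proj(c,X,s=None):
    R,t=ext(c,s);q=K(c)@(R@np.asarray(X,float)+t);return q[:2]/q[2]
def blobs(img,lo,hi,amin=15):
    h=cv2.cvtColor(img,cv2.COLOR_RGB2HSV);m=cv2.inRange(h,lo,hi)
    n,l,st,ce=cv2.connectedComponentsWithStats(m)
    return [(st[i,4],st[i,:4].tolist(),ce[i].round(1).tolist(),l==i) for i in range(1,n) if st[i,4]>=amin]
E
python3 - <<'E'
from h import *
import pickle
d=pickle.load(open('d0.pkl','rb'))
for n in ['top','scene']:
    im=d[n][0]['frame']
    for nm,lo,hi in [('red',(0,150,110),(8,255,255)),('red2',(172,150,110),(180,255,255)),('yel',(22,150,120),(32,255,255)),('white',(0,0,200),(180,40,255))]:
        print(n,nm,[b[:3] for b in blobs(im,lo,hi)])
t=d['top'][0]['frame']
cv2.imwrite('pics/topz.png',cv2.resize(t[190:290,370:490],None,fx=6,fy=6,interpolation=cv2.INTER_CUBIC)[:,:,::-1])
cv2.imwrite('pics/topz2.png',cv2.resize(t[135:285,245:345],None,fx=4,fy=4,interpolation=cv2.INTER_CUBIC)[:,:,::-1])
t=d['scene'][0]['frame']
cv2.imwrite('pics/scz.png',cv2.resize(t[170:290,200:320],None,fx=5,fy=5,interpolation=cv2.INTER_CUBIC)[:,:,::-1])
E
```

```text
top red [(np.int32(146), [267, 160, 14, 15], [273.7, 167.2]), (np.int32(75), [412, 225, 14, 24], [418.1, 236.2]), (np.int32(358), [400, 301, 28, 28], [414.3, 314.4])]
top red2 []
top yel [(np.int32(588), [421, 248, 37, 26], [437.7, 260.2]), (np.int32(387), [386, 254, 36, 21], [407.8, 265.7])]
top white [(np.int32(1186), [262, 236, 40, 39], [282.1, 255.1])]
scene red [(np.int32(196), [89, 89, 19, 22], [98.0, 98.6]), (np.int32(185), [220, 193, 18, 14], [228.4, 199.2]), (np.int32(40), [248, 221, 20, 10], [257.0, 224.3])]
scene red2 []
scene yel [(np.int32(201), [565, 0, 20, 26], [572.4, 14.1]), (np.int32(99), [585, 3, 15, 15], [592.3, 8.3]), (np.int32(26), [601, 11, 8, 11], [604.4, 15.8]), (np.int32(54), [555, 37, 12, 14], [560.6, 43.9]), (np.int32(30), [564, 76, 13, 7], [569.8, 78.8]), (np.int32(336), [564, 89, 29, 45], [576.6, 109.6]), (np.int32(138), [537, 98, 16, 18], [544.3, 107.1]), (np.int32(486), [598, 110, 22, 38], [608.4, 129.8]), (np.int32(54), [611, 153, 15, 9], [617.2, 157.6])]
scene white [(np.int32(45234), [120, 221, 331, 259], [307.6, 369.3]), (np.int32(773), [428, 317, 58, 34], [457.4, 334.8]), (np.int32(93), [324, 376, 38, 20], [343.8, 386.2]), (np.int32(892), [617, 396, 23, 52], [629.2, 417.8]), (np.int32(119), [439, 441, 16, 13], [446.6, 446.8]), (np.int32(135), [177, 450, 28, 30], [192.2, 469.6])]
```

View pics/topz.png

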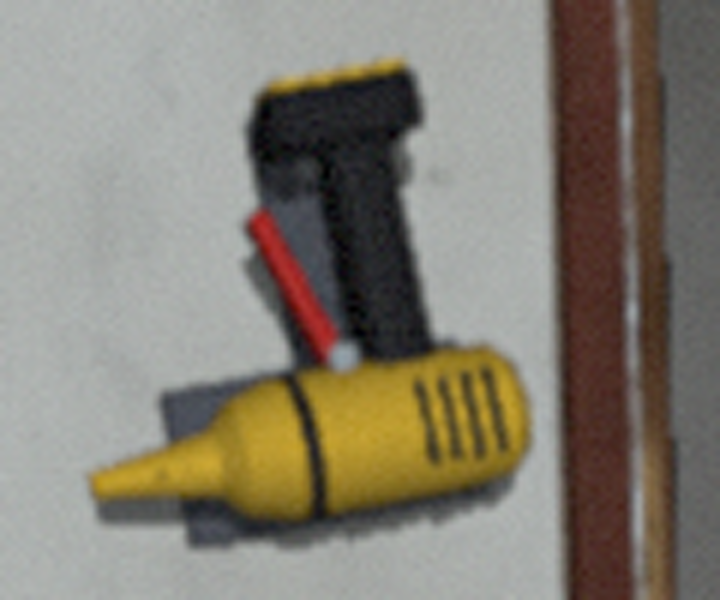

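View pics/topz2.png

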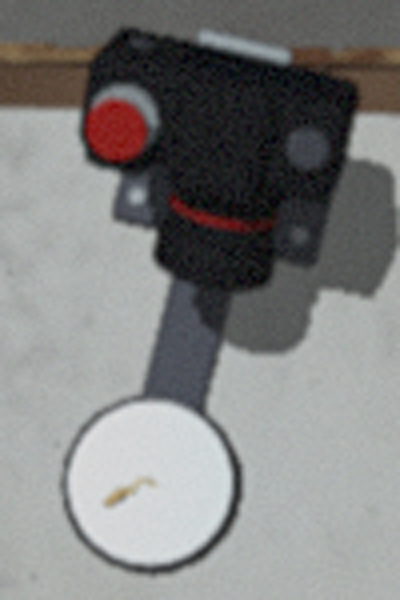

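View pics/scz.png

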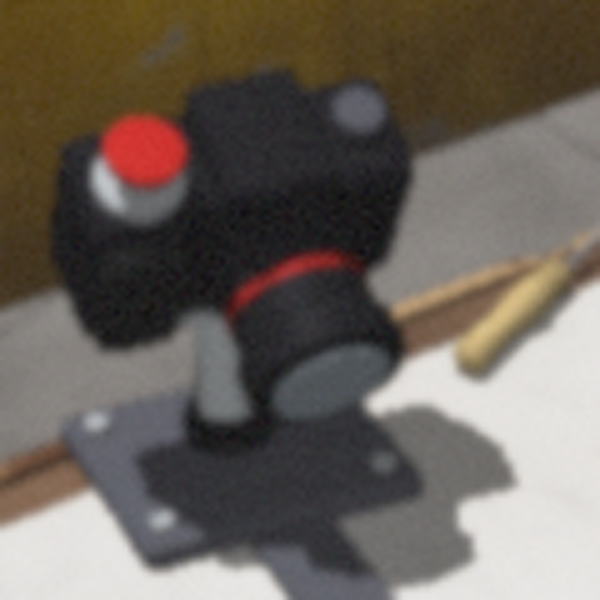

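Run:
```python
from h import *
import pickle
d=pickle.load(open('d0.pkl','rb')); c=d['top'][0]; sc=d['scene'][0]
z=lambda u,v:(370+(u+.5)/6-.5,190+(v+.5)/6-.5)
P={'nozzle':((92,484),60,(100,0)),'pivot':((343,354),63,(4,-28)),
'hL1':((325,190),69,None),'hL2':((360,345),69,None),'hR1':((395,175),69,None),'hR2':((430,340),69,None),
'footL':((265,92),73,(11,-122)),'footR':((408,65),73,(-45,-122)),'tip':((257,215),63,None)}
W={}
for k,(uv,h,q) in P.items():
    W[k]=onz(c,z(*uv),h)[:2]; print(k,W[k].round(1))
A=[];b=[]
ks=[k for k in P if P[k][2]]
from scipy.optimize import least_squares
f=lambda p:np.concatenate([np.array(p[:2])+np.array([[np.cos(p[2]),-np.sin(p[2])],[np.sin(p[2]),np.cos(p[2])]])@P[k][2]-W[k] for k in ks])
r=least_squares(f,[500,-300,1.5]);print('duster',r.x,r.fun.round(1))
th=r.x[2];R=np.array([[np.cos(th),-np.sin(th)],[np.sin(th),np.cos(th)]])
for k in W: print(k,(R.T@(W[k]-r.x[:2])).round(1))
# plate & button
im=c['frame']; b=[x for x in blobs(im,(0,0,200),(180,40,255))][0]
pts=cv2.findContours(b[3].astype(np.uint8),0,2)[0][0]; print('plate ell',cv2.fitEllipse(pts))
pc=onz(c,cv2.fitEllipse(pts)[0],16);print('plate',pc)
bt=blobs(im,(0,150,110),(8,255,255))[0][2]; bs=blobs(sc['frame'],(0,150,110),(8,255,255))[1][2]
print('button',tri([ray(c,bt),ray(sc,bs)]))
# foot bolts, etc
```

```text
nozzle [ 424.3 -160. ]
pivot [ 470.7 -249. ]
hL1 [ 528.5 -242.3]
hL2 [ 473.4 -253.7]
hR1 [ 534.1 -267.3]
hR2 [ 475.4 -278.5]
footL [ 562.8 -220.7]
footR [ 573.  -271.8]
tip [ 520.1 -219.2]
duster [ 445.2880938  -257.54034939    1.79506223] [-1.2 -0.1  1.   1.6 -1.   1.   1.2 -2.5]
nozzle [99.8 -1.2]
pivot [  2.6 -26.7]
hL1 [ -3.6 -84.5]
hL2 [ -2.5 -28.3]
hR1 [-29.3 -84.4]
hR2 [-27.1 -24.7]
footL [   9.8 -122.7]
footR [ -42.3 -121.4]
tip [ 20.7 -81.5]
plate ell ((281.9305114746094, 255.1689453125), (38.577335357666016, 38.920562744140625), 71.823974609375)
plate [457.53881038  61.68733553  16.        ]
button (array([613.26107266,  67.56226997, 178.72472362]), [np.float64(0.22986345181864437), np.float64(0.2298634518187345)])
```

```bash
cat >> h.py <<'E'
def goto(p,R=None):
    s=sensors.state(); Rc=np.array(s['tcp_rot']); d=Rc.T@(np.array(p)-s['position'])
    print('t',round(s['clock'],2),'pos',np.round(s['position'],1),'units',(d/25).round(3),'F',np.round(s['contact_force'],1),'grip',round(s['grip_width']*93,1))
    if R is not None: print('turn',cv2.Rodrigues(Rc.T@np.array(R))[0].ravel().round(3), 'shift in goal frame',(np.array(R).T@(np.array(p)-s['position'])/25).round(3))
th=1.79506; o=np.array([445.3,-257.5]); Rd=np.array([[np.cos(th),-np.sin(th)],[np.sin(th),np.cos(th)]])
def dus(x,y,z): return np.r_[o+Rd@[x,y],z]
Rg=np.array([[0,-Rd[0,1],-Rd[0,0]],[0,-Rd[1,1],-Rd[1,0]],[-1,0,0]])
E
python3 -c "
from h import *
print(np.linalg.det(Rg),dus(-9,-73,218));goto(dus(-9,-73,218),Rg)"
```

```text
1.0 [ 518.47343972 -250.04026007  218.        ]
t 0.15 pos [ 155.  -527.5  218.3] units [ 1.6000e-02  1.7076e+01 -6.5490e+00] F [ 0.3 -0.1  0.1] grip 92.8
turn [ 0.062 -0.001 -0.   ] shift in goal frame [ 1.0000e-02  1.6641e+01 -7.5860e+00]
```

carry_out(
  rows=[
    [0,0.94,-0.38,0.063,0,0,93],
    [0,0.94,-0.38,0,0,0,93],
    [0,0.94,-0.38,0,0,0,93],
    [0,0.94,-0.38,0,0,0,93],
    [0,0.94,-0.38,0,0,0,93],
  ],
)

```text
clock: 0.57
position: [259.0, -453.2, 218.5]
tcp_rot: [[-0.0, 0.975, 0.221], [0.0, 0.221, -0.975], [-1.0, -0.0, -0.0]]
contact_force: [0.6, -0.1, -0.8]
grip_width: 1.001
```

carry_out(
  rows=[
    [0,0.94,-0.38,0,0,0,93],
    [0,0.94,-0.38,0,0,0,93],
    [0,0.94,-0.38,0,0,0,93],
    [0,0.94,-0.38,0,0,0,93],
    [0,0.94,-0.38,0,0,0,93],
  ],
)

```text
clock: 0.98
position: [363.2, -380.9, 218.5]
tcp_rot: [[-0.0, 0.975, 0.221], [0.0, 0.221, -0.975], [-1.0, -0.0, -0.0]]
contact_force: [-0.1, 0.9, -0.7]
grip_width: 1.0
```

```bash
python3 -c "
from h import *
goto(dus(-9,-73,190),Rg)"
```

```text
t 0.98 pos [ 363.2 -380.9  218.5] units [ 1.139  7.215 -3.73 ] F [-0.1  0.9 -0.7] grip 93.0
turn [-0.001 -0.     0.   ] shift in goal frame [ 1.139  7.22  -3.72 ]
```

carry_out(
  rows=[
    [0,0.9,-0.465,0,0,0,93],
    [0,0.9,-0.465,0,0,0,93],
    [0,0.9,-0.465,0,0,0,93],
    [0,0.9,-0.465,0,0,0,93],
    [0,0.9,-0.465,0,0,0,93],
  ],
)

```text
clock: 1.4
position: [460.0, -299.2, 218.4]
tcp_rot: [[-0.0, 0.975, 0.221], [0.0, 0.221, -0.975], [-1.0, -0.0, -0.0]]
contact_force: [-0.5, 0.9, 0.7]
grip_width: 1.003
```

carry_out(
  rows=[
    [0,0.9,-0.465,0,0,0,93],
    [0,0.9,-0.465,0,0,0,93],
    [0,0.9,-0.465,0,0,0,93],
    [0,0,0,0,0,0,93],
    [0,0,0,0,0,0,93],
  ],
)

```text
clock: 1.82
position: [517.6, -250.6, 218.2]
tcp_rot: [[-0.001, 0.975, 0.223], [0.0, 0.223, -0.975], [-1.0, -0.001, -0.0]]
contact_force: [-0.4, -0.4, 0.3]
grip_width: 0.999
```

```bash
python3 -c "
from h import *
goto(dus(-9,-73,36),Rg)
c,s=cap('wrist','w1.png')
import pickle;pickle.dump((c,s),open('w1.pkl','wb'))
for n,X in [('nozzle',dus(100,0,60)),('foot1',dus(11,-122,73)),('foot2',dus(-45,-122,73)),('piv',dus(4,-28,63)),('sq',dus(-9,-73,69))]: print(n,proj(c,X,s).round(1))
"
```

```text
t 1.82 pos [ 517.6 -250.6  218.2] units [ 7.288  0.042 -0.012] F [-0.4 -0.4  0.3] grip 92.9
turn [ 0.    -0.     0.001] shift in goal frame [ 7.288  0.038 -0.015]
nozzle [202.9 307.3]
foot1 [297.2 172.9]
foot2 [367.1 173.1]
piv [307.4 279.7]
sq [322.1 231.7]
```

View pics/w1.png

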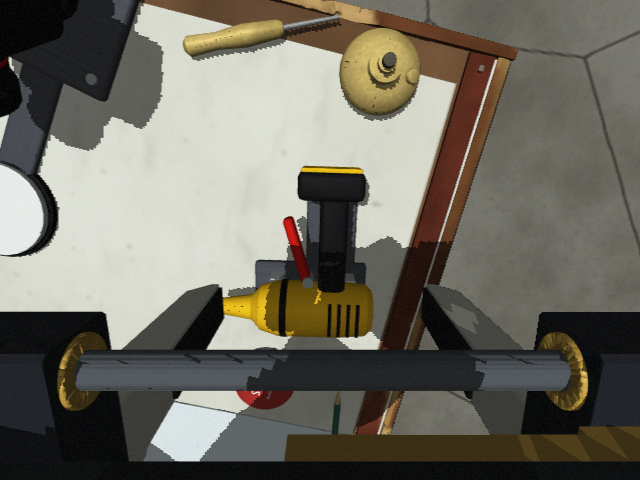

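The wrist view shows the handle foot spanning 299–365 px at row 172 (predicted 297–367) and the pivot at (307,283), so the duster pose agrees. I'll descend now.

carry_out(
  rows=[
    [1,0.03,-0.01,0,0,0,93],
    [1,0,0,0,0,0,93],
    [1,0,0,0,0,0,93],
    [1,0,0,0,0,0,93],
    [0.5,0,0,0,0,0,93],
  ],
)

```text
clock: 2.28
position: [516.0, -251.2, 103.4]
tcp_rot: [[-0.003, 0.976, 0.22], [0.002, 0.22, -0.976], [-1.0, -0.003, -0.002]]
contact_force: [-0.0, 1.6, 0.4]
grip_width: 0.999
```

carry_out(
  rows=[
    [0.5,0,0,0,0,0,93],
    [0.5,0,0,0,0,0,93],
    [0.5,0,0,0,0,0,93],
    [0.5,0,0,0,0,0,93],
    [0.5,0,0,0,0,0,93],
  ],
)

```text
clock: 2.7
position: [518.1, -251.2, 42.8]
tcp_rot: [[0.001, 0.975, 0.221], [-0.0, 0.221, -0.975], [-1.0, 0.0, 0.0]]
contact_force: [0.1, -0.5, 0.4]
grip_width: 0.997
```

```bash
python3 -c "
from h import *
goto(dus(-9,-73,36),Rg)
c,s=cap('wrist','w2.png')
c,s=cap('top','t2.png')
cv2.imwrite('pics/t2z.png',cv2.resize(c['frame'][170:310,350:510],None,fx=5,fy=5)[:,:,::-1])
"
```

```text
t 2.7 pos [ 518.1 -251.2   42.8] units [ 0.273  0.025 -0.041] F [ 0.1 -0.5  0.4] grip 92.7
turn [-0.002  0.    -0.   ] shift in goal frame [ 0.273  0.026 -0.041]
```

View pics/w2.png

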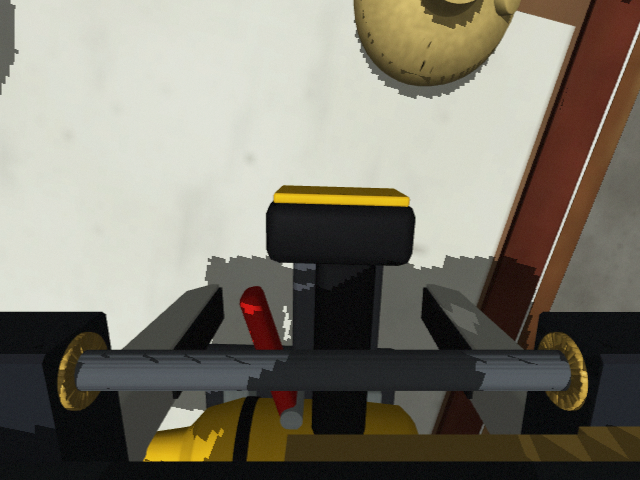

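View pics/t2z.png

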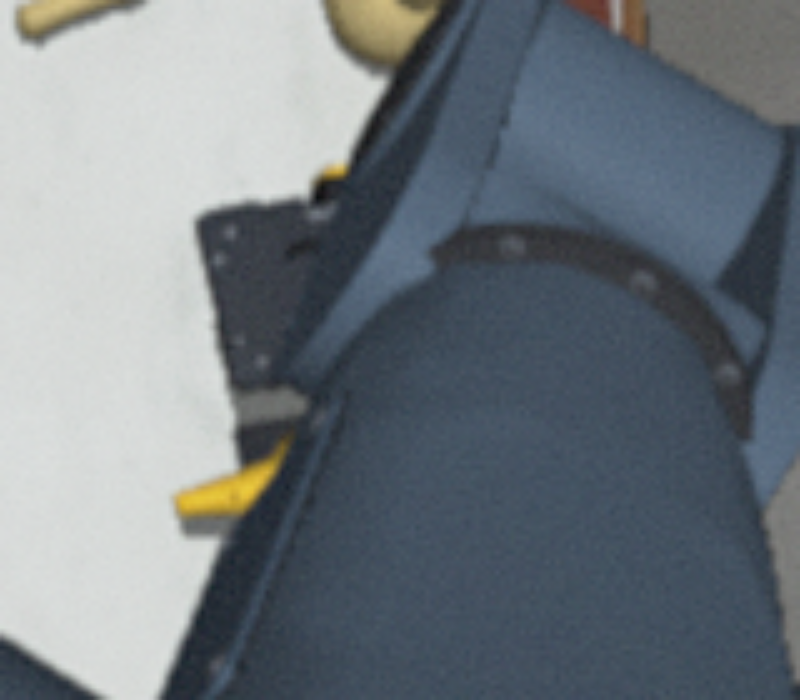

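The wrist view shows the fingers straddling the trigger (tip at (253,290)) and the handle (315–378 px). I'll lower the last bit and squeeze.

carry_out(
  rows=[
    [0.27,0.02,-0.04,0,0,0,93],
    [0,0,0,0,0,0,60],
    [0,0,0,0,0,0,60],
    [0,0,0,0,0,0,60],
    [0,0,0,0,0,0,60],
  ],
  newtons=25,
)

```text
clock: 3.22
position: [518.6, -250.0, 37.4]
tcp_rot: [[0.001, 0.975, 0.221], [-0.0, 0.221, -0.975], [-1.0, 0.001, 0.001]]
contact_force: [0.1, -0.5, 0.6]
grip_width: 0.762
```

carry_out(
  rows=[
    [0,0,0,0,0,0,30],
    [0,0,0,0,0,0,30],
    [0,0,0,0,0,0,30],
    [0,0,0,0,0,0,30],
  ],
)

```text
clock: 3.55
position: [518.5, -249.2, 36.9]
tcp_rot: [[0.0, 0.975, 0.221], [0.001, 0.221, -0.975], [-1.0, 0.0, -0.001]]
contact_force: [4.4, -19.9, -13.7]
grip_width: 0.481
```

carry_out(
  rows=[
    [0,0,0,0,0,0,30],
    [0,0,0,0,0,0,30],
  ],
)

```text
clock: 3.72
position: [519.2, -252.1, 36.9]
tcp_rot: [[0.003, 0.975, 0.22], [-0.004, 0.22, -0.975], [-1.0, 0.002, 0.004]]
contact_force: [5.0, -15.0, -11.7]
grip_width: 0.414
```

```bash
python3 -c "
from h import *
goto(dus(-9,-73,36),Rg)
c,s=cap('wrist','w3.png')
"
```

```text
t 3.72 pos [ 519.2 -252.1   36.9] units [ 0.034 -0.01  -0.085] F [  5.  -15.  -11.7] grip 38.5
turn [-0.002  0.004 -0.002] shift in goal frame [ 0.034 -0.009 -0.085]
```

View pics/w3.png

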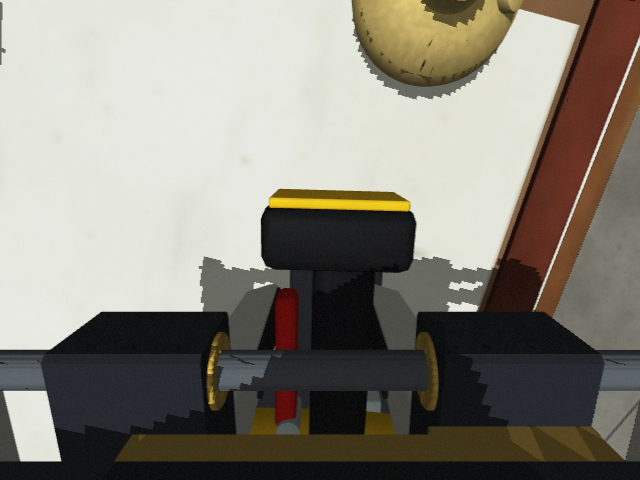

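The trigger is now parallel to the handle and the opening is 38.5 mm, so it's fully squeezed. I'll hold for about a second.

carry_out(
  rows=[
    [0,0,0.06,0,0,0,30],
    [0,0,0,0,0,0,30],
    [0,0,0,0,0,0,30],
    [0,0,0,0,0,0,30],
    [0,0,0,0,0,0,30],
  ],
)

```text
clock: 4.18
position: [519.1, -252.1, 36.9]
tcp_rot: [[0.002, 0.975, 0.22], [-0.001, 0.22, -0.975], [-1.0, 0.001, 0.002]]
contact_force: [5.1, -6.0, -8.0]
grip_width: 0.416
```

carry_out(
  rows=[
    [0,0,0,0,0,0,30],
    [0,0,0,0,0,0,30],
    [0,0,0,0,0,0,30],
    [0,0,0,0,0,0,30],
    [0,0,0,0,0,0,30],
  ],
)

```text
clock: 4.6
position: [519.2, -252.1, 36.9]
tcp_rot: [[0.002, 0.975, 0.22], [-0.001, 0.22, -0.975], [-1.0, 0.001, 0.002]]
contact_force: [3.8, -6.1, -7.7]
grip_width: 0.418
```

carry_out(
  rows=[
    [0,0,0,0,0,0,30],
    [0,0,0,0,0,0,93],
    [0,0,0,0,0,0,93],
    [0,0,0,0,0,0,93],
    [0,0,0,0,0,0,93],
  ],
)

```text
clock: 5.02
position: [517.2, -250.3, 36.6]
tcp_rot: [[-0.003, 0.975, 0.222], [0.002, 0.222, -0.975], [-1.0, -0.003, -0.003]]
contact_force: [-5.2, 2.2, 0.6]
grip_width: 0.655
```

carry_out(
  rows=[
    [0,0,0,0,0,0,93],
    [0,0,0,0,0,0,93],
    [0,0,0,0,0,0,93],
    [0,0,0,0,0,0,93],
    [0,0,0,0,0,0,93],
  ],
)

```text
clock: 5.43
position: [518.8, -251.4, 37.1]
tcp_rot: [[0.0, 0.975, 0.221], [-0.0, 0.221, -0.975], [-1.0, 0.0, 0.0]]
contact_force: [0.3, -0.7, 0.2]
grip_width: 0.979
```

```bash
python3 -c "
from h import *
goto(dus(-9,-73,36),Rg)
c,s=cap('wrist','w4.png')
"
```

```text
t 5.43 pos [ 518.8 -251.4   37.1] units [ 0.043  0.001 -0.056] F [ 0.3 -0.7  0.2] grip 91.0
turn [-0.001  0.    -0.   ] shift in goal frame [ 0.043  0.001 -0.056]
```

View pics/w4.png

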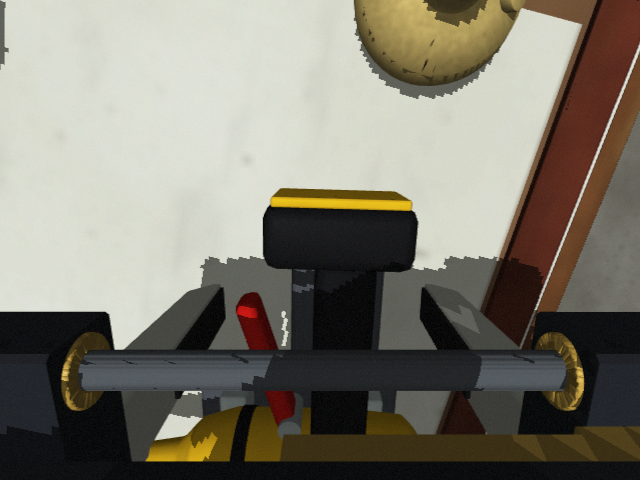

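Trigger is back at rest, tip at (247,307). I'll rise now, then survey the camera from above.

carry_out(
  rows=[
    [-0.6,0,0,0,0,0,93],
    [-1,0,0,0,0,0,93],
    [-1,0,0,0,0,0,93],
    [-1,0,0,0,0,0,93],
    [-1,0,0,0,0,0,93],
  ],
)

```text
clock: 5.9
position: [518.5, -251.3, 153.1]
tcp_rot: [[-0.0, 0.975, 0.221], [-0.0, 0.221, -0.975], [-1.0, -0.0, -0.0]]
contact_force: [0.1, 0.0, 0.1]
grip_width: 0.999
```

carry_out(
  rows=[
    [-1,0,0,0,0,0,50],
    [-1,0,0,0,0,0,20],
    [-1,0,0,0,0,0,0],
    [-1,0,0,0,0,0,0],
    [-1,0,0,0,0,0,0],
  ],
)

```text
clock: 6.32
position: [518.4, -251.2, 278.3]
tcp_rot: [[0.0, 0.975, 0.221], [-0.0, 0.221, -0.975], [-1.0, 0.0, 0.0]]
contact_force: [-0.7, 0.5, 0.1]
grip_width: 0.688
```

```bash
cat >> h.py <<'E'
def stand(psi):
    ex=np.array([np.cos(psi),np.sin(psi),0]);ey=np.array([-np.sin(psi),np.cos(psi),0]);zb=np.cos(np.pi/6)*np.array([0,0,1])-0.5*ex
    x=-zb; z=-ey; return ex,ey,zb,np.c_[x,np.cross(z,x),z]
E
python3 -c "
from h import *
B=np.array([613.3,67.6,178.7])
ex,ey,zb,R=stand(-.19)
print(zb,R)
goto(B+80*zb,R); 
# view pose: tool down w/ stand yaw
Rv=np.c_[[0,0,-1],ex,-ey]; goto(np.r_[500,20,290],Rv)
"
```

```text
[-0.49100212  0.09442945  0.8660254 ] [[ 0.49100212  0.85044061 -0.18885889]
 [-0.09442945 -0.1635566  -0.98200424]
 [-0.8660254   0.5        -0.        ]]
t 6.32 pos [ 518.4 -251.2  278.3] units [  1.21    5.053 -12.242] F [-0.7  0.5  0.1] grip 63.9
turn [ 0.403 -0.108  0.516] shift in goal frame [  0.908  -0.851 -13.241]
t 6.32 pos [ 518.4 -251.2  278.3] units [ -0.471   1.678 -10.744] F [-0.7  0.5  0.1] grip 63.9
turn [ 0.413  0.    -0.   ] shift in goal frame [ -0.469  -2.773 -10.515]
```

carry_out(
  rows=[
    [0,0.1,-1,0.103,0,0,0],
    [0,0,-1,0.103,0,0,0],
    [0,-0.1,-1,0.103,0,0,0],
    [0,-0.2,-1,0.103,0,0,0],
    [0,-0.27,-1,0,0,0,0],
  ],
)

```text
clock: 6.73
position: [504.4, -124.4, 277.0]
tcp_rot: [[0.0, 0.981, -0.195], [-0.0, -0.195, -0.981], [-1.0, 0.0, 0.0]]
contact_force: [0.1, -0.3, 0.2]
grip_width: 0.332
```

carry_out(
  rows=[
    [0,-0.27,-1,0,0,0,0],
    [0,-0.27,-1,0,0,0,0],
    [0,-0.27,-1,0,0,0,0],
    [0,0,-0.7,0,0,0,0],
    [0,0,0,0,0,0,0],
  ],
)

```text
clock: 7.15
position: [502.5, -28.4, 277.1]
tcp_rot: [[0.001, 0.983, -0.186], [0.0, -0.186, -0.983], [-1.0, 0.0, -0.001]]
contact_force: [0.4, 0.0, -0.3]
grip_width: 0.014
```

```bash
python3 -c "
from h import *
import pickle
c,s=cap('wrist','w5.png');pickle.dump((c,s),open('w5.pkl','wb'))
B=np.array([613.3,67.6,178.7])
print(proj(c,B,s),proj(c,[457.5,61.7,16],s)); ex,ey,zb,R=stand(-.19);goto(B+80*zb,R)
for b in blobs(c['frame'],(0,150,90),(8,255,255),40): print(b[:3])
"
```

```text
[147.23670816 113.69485207] [253.86125015 262.85091112]
t 7.2 pos [502.4 -29.8 277. ] units [ 1.163  2.034 -4.658] F [-0.1  0.3 -0.3] grip 0.6
turn [ 0.003 -0.001  0.523] shift in goal frame [ 2.016  1.168 -4.664]
(np.int32(6382), [603, 0, 23, 349], [613.4, 160.3])
(np.int32(1538), [124, 90, 46, 45], [146.9, 112.3])
(np.int32(150), [216, 144, 45, 10], [238.4, 149.9])
(np.int32(549), [503, 163, 40, 51], [523.2, 186.4])
(np.int32(1805), [491, 294, 48, 51], [513.3, 318.7])
(np.int32(989), [604, 391, 17, 70], [611.2, 424.8])
```

View pics/w5.png

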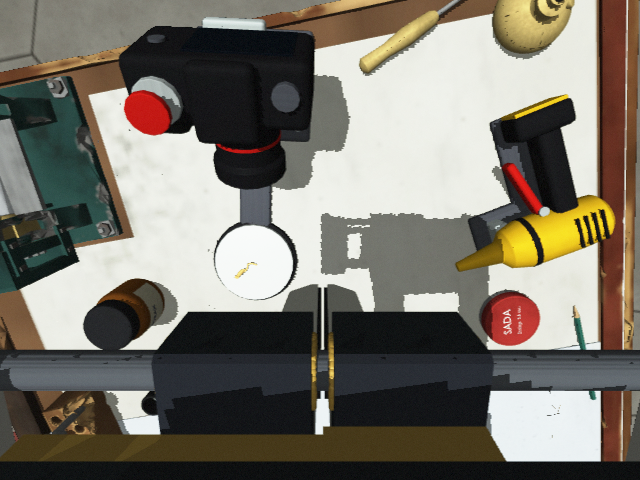

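```bash
python3 -c "
from h import *
import pickle
c,s=pickle.load(open('w5.pkl','rb')); d=pickle.load(open('d0.pkl','rb')); t=d['top'][0];sc=d['scene'][0]
im=c['frame'];b=max(blobs(im[190:320,190:310],(0,0,190),(180,50,255)),key=lambda b:b[0]);print(b[:3])
pts=cv2.findContours(b[3].astype(np.uint8),0,2)[0][0];e=cv2.fitEllipse(pts);e=(e[0][0]+190,e[0][1]+190);print(e)
P=onz(c,e,16,s);print('plate',P)
for z in (100,120): 
  for uv in [(251,168)]:
    L=onz(c,uv,z,s);print('lens',L,np.arctan2(*(L-P)[1::-1]))
a=onz(c,(257,228),8,s);bb=onz(c,(256,195),8,s);print('strip',a,bb,np.arctan2(*(bb-a)[1::-1]))
print('dial',tri([ray(c,(286,97),s),ray(t,(245+305/4,135+148/4))]))
z2=lambda u,v:(200+u/5,170+v/5)
print('dial scene',tri([ray(c,(286,97),s),ray(sc,z2(358,108))]))
print('button',tri([ray(c,(146.9,112.3),s),ray(t,(273.7,167.2)),ray(sc,(228.4,199.2))]))
print('btn scene-wrist',tri([ray(c,(146.9,112.3),s),ray(sc,(228.4,199.2))]))
cv2.imwrite('pics/w5z.png',cv2.resize(im[60:200,100:320],None,fx=3.5,fy=3.5,interpolation=cv2.INTER_CUBIC)[:,:,::-1])
"
```

```text
(np.int32(12054), [0, 0, 120, 122], [55.6, 61.8])
(253.43306350708008, 262.78333282470703)
plate [457.6726433   62.17325573  16.        ]
lens [565.4212502   23.81295063 100.        ] -0.3420248341381564
lens [565.75714665  19.99379087 120.        ] -0.3720689349889477
strip [495.96524628  50.33580284   8.        ] [533.50372436  42.75058688   8.        ] -0.19938043272925313
dial (array([608.4185794 , -22.97794562, 164.72192996]), [np.float64(0.05838016343560489), np.float64(0.058380163435692474)])
dial scene (array([607.81042177, -23.49108949, 167.25425051]), [np.float64(0.37477444605795085), np.float64(0.3747744460578992)])
button (array([613.71036653,  67.51005773, 178.53549426]), [np.float64(0.4886601999188535), np.float64(0.5384696953291997), np.float64(0.06015165941942844)])
btn scene-wrist (array([614.09394492,  67.50472259, 178.49610065]), [np.float64(0.16342441888601927), np.float64(0.16342441888592968)])
```

View pics/w5z.png

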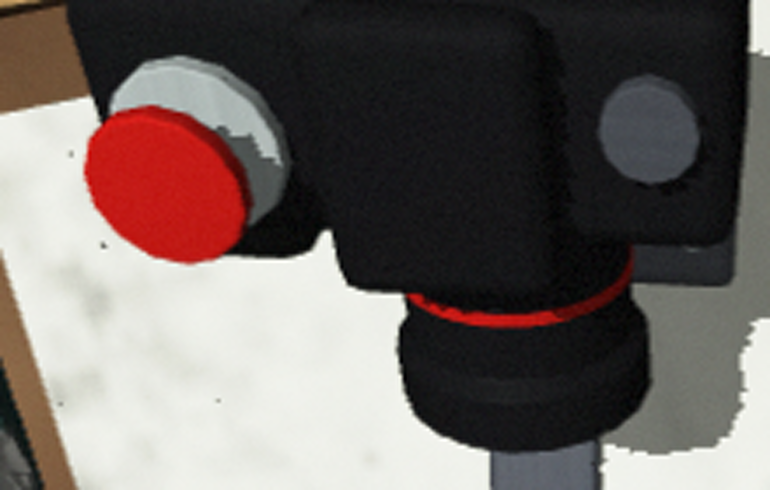

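```bash
python3 -c "
from h import *
import pickle
c,s=pickle.load(open('w5.pkl','rb')); d=pickle.load(open('d0.pkl','rb')); t=d['top'][0];sc=d['scene'][0]
zs=lambda u,v:(200+u/5,170+v/5); zt=lambda u,v:(245+u/4,135+v/4)
for z in (8,12):
  print(z)
  for n,u in [('A back+y',(95,420)),('B front+y',(160,520)),('C front-y',(385,460))]: print(n,onz(sc,zs(*u),z).round(1))
  for n,u in [('B front+y',(137,195)),('C front-y',(300,235))]: print('top',n,onz(t,zt(*u),z).round(1))
for n,u in [('corner front+y',(155,565)),('corner front-y',(420,490)),('corner back+y',(62,425))]: print(n,onz(sc,zs(*u),10).round(1))
print(ext(c,s)[0].T@-ext(c,s)[1])
"
```

```text
8
A back+y [707.1  47.3   8. ]
B front+y [627.   67.1   8. ]
C front-y [604.4 -26.5   8. ]
top B front+y [620.4  71.3   8. ]
top C front-y [598.3 -21.4   8. ]
12
A back+y [701.4  50.4  12. ]
B front+y [621.8  70.1  12. ]
C front-y [599.4 -23.   12. ]
top B front+y [619.5  71.   12. ]
top C front-y [597.5 -21.4  12. ]
corner front+y [599.6  86.8  10. ]
corner front-y [575.2 -22.3  10. ]
corner back+y [709.7  61.3  10. ]
[571.17802427 -41.64186428 442.77076171]
```

The bolts in the top and scene views put the stand's yaw at about -0.24. The wrist view puts the button at (147,112), within 2 px of the prediction. I'll pitch the tool onto the button's axis.

```bash
cat >> h.py <<'E'
B=np.array([613.7,67.5,178.5]); ex,ey,zb,Rb=stand(-0.235)
def axis():
    s=sensors.state(); d=np.array(s['position'])-B; Rc=np.array(s['tcp_rot'])
    print('t',round(s['clock'],2),'along zb',round(d@zb,2),'lat y',round(d@ey,2),'lat up',round(d@np.cross(ey,zb),2),'F',np.round(s['contact_force'],2),'Fz',round(np.array(s['contact_force'])@zb,2),'turn',cv2.Rodrigues(Rc.T@Rb)[0].ravel().round(3),'tau',np.round(s['wrist_torque'],2))
E
python3 -c "
from h import *
goto(B+60*zb,Rb); print(Rb)"
```

```text
t 7.2 pos [502.4 -29.8 277. ] units [ 1.863  2.451 -4.71 ] F [-0.1  0.3 -0.3] grip 0.6
turn [ 0.047 -0.013  0.523] shift in goal frame [ 2.725  0.993 -4.822]
[[ 0.48625717  0.84222213 -0.23284299]
 [-0.11642149 -0.20164794 -0.97251434]
 [-0.8660254   0.5        -0.        ]]
```

carry_out(
  rows=[
    [0,0,-0.9,0.01,0,0.105,0],
    [0,0,-0.9,0.01,0,0.105,0],
    [0,0,-0.9,0.01,0,0.105,0],
    [0,0,-0.9,0.01,0,0.105,0],
    [0,0,-0.9,0.01,0,0.105,0],
  ],
)

```text
clock: 7.62
position: [526.0, 79.3, 278.2]
tcp_rot: [[0.495, 0.837, -0.235], [-0.106, -0.21, -0.972], [-0.863, 0.506, -0.015]]
contact_force: [0.2, -1.0, 0.1]
grip_width: 0.01
```

```bash
python3 -c "
from h import *
goto(B+40*zb,Rb);axis()"
```

```text
t 7.62 pos [526.   79.3 278.2] units [ 3.624  1.029 -0.325] F [ 0.2 -1.   0.1] grip 0.9
turn [-0.009 -0.012 -0.007] shift in goal frame [ 3.613  1.056 -0.358]
t 7.62 along zb 130.32 lat y -8.96 lat up -26.4 F [ 0.22 -0.98  0.07] Fz -0.16 turn [-0.009 -0.012 -0.007] tau [ 0.07  0.18 -0.07]
```

carry_out(
  rows=[
    [0.4,0.55,-0.18,0,0,0,0],
    [0.4,0.5,-0.18,0,0,0,0],
    [0.8,0,0,0,0,0,0],
    [0.8,0,0,0,0,0,0],
    [0.8,0,0,0,0,0,0],
  ],
)

```text
clock: 8.03
position: [589.7, 72.6, 220.6]
tcp_rot: [[0.489, 0.84, -0.235], [-0.108, -0.21, -0.972], [-0.865, 0.501, -0.012]]
contact_force: [-0.0, -0.5, 0.8]
grip_width: 0.007
```

carry_out(
  rows=[
    [0.3,0,0,0,0,0,0],
    [0,0,0,0,0,0,0],
    [0,0,0,0,0,0,0],
  ],
)

```text
clock: 8.28
position: [592.6, 72.3, 215.0]
tcp_rot: [[0.489, 0.84, -0.236], [-0.108, -0.21, -0.972], [-0.866, 0.5, -0.012]]
contact_force: [-0.7, -0.7, 0.6]
grip_width: 0.006
```

```bash
python3 -c "
from h import *
goto(B+20*zb,Rb);axis()
c,s=cap('wrist','w6.png');axis()
c,s=cap('scene','s6.png')
cv2.imwrite('pics/s6z.png',cv2.resize(c['frame'][130:270,180:340],None,fx=5,fy=5)[:,:,::-1])
"
```

```text
t 8.28 pos [592.6  72.3 215. ] units [ 0.897  0.019 -0.002] F [-0.7 -0.7  0.6] grip 0.6
turn [-0.009 -0.009 -0.   ] shift in goal frame [ 0.897  0.019 -0.01 ]
t 8.28 along zb 42.42 lat y -0.24 lat up -0.49 F [-0.65 -0.68  0.58] Fz 0.74 turn [-0.009 -0.009 -0.   ] tau [ 0.13  0.21 -0.02]
t 8.33 along zb 42.94 lat y 0.05 lat up -0.14 F [-0.34 -0.11  0.31] Fz 0.42 turn [-0.008 -0.01  -0.001] tau [0.05 0.17 0.02]
```

View pics/w6.png

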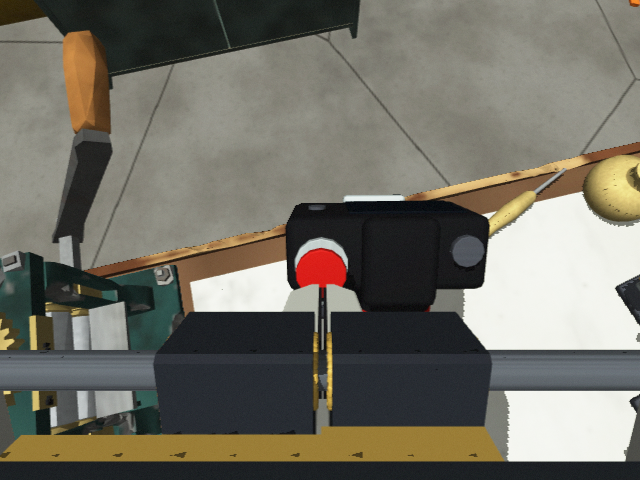

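View pics/s6z.png

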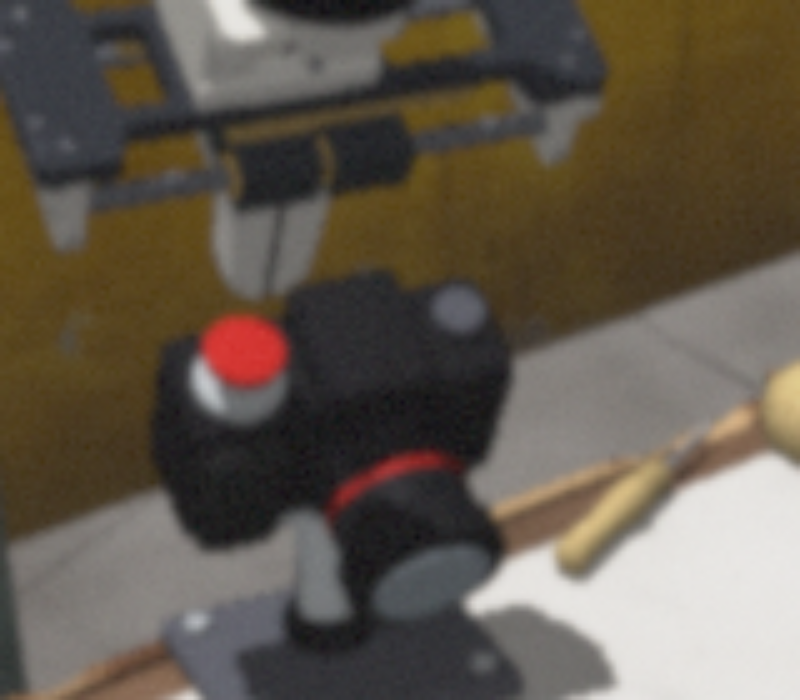

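The wrist view shows the fingers (col 323) centred on the cap (col 321), and the hump begins at col 362, so it is clear. Approaching slowly to touch.

carry_out(
  rows=[
    [0.6,0,0,0,0,0,0],
    [0.5,0,0,0,0,0,0],
    [0.2,0,0,0,0,0,0],
    [0,0,0,0,0,0,0],
    [0,0,0,0,0,0,0],
  ],
)

```text
clock: 8.8
position: [608.5, 69.6, 187.3]
tcp_rot: [[0.489, 0.84, -0.235], [-0.107, -0.209, -0.972], [-0.865, 0.501, -0.013]]
contact_force: [0.1, 0.3, 0.5]
grip_width: 0.01
```

```bash
python3 -c "
from h import *
axis()
c,s=cap('wrist','w7.png');axis()
c,s=cap('scene','s7.png')
cv2.imwrite('pics/s7z.png',cv2.resize(c['frame'][130:270,180:340],None,fx=5,fy=5)[:,:,::-1])
"
```

```text
t 8.8 along zb 10.38 lat y 0.79 lat up -0.44 F [0.14 0.35 0.52] Fz 0.42 turn [-0.008 -0.01  -0.001] tau [ 0.03  0.28 -0.  ]
t 8.85 along zb 10.55 lat y 0.85 lat up -0.3 F [-0.32 -0.5  -1.25] Fz -0.99 turn [-0.008 -0.01  -0.001] tau [ 0.11  0.22 -0.02]
```

View pics/w7.png

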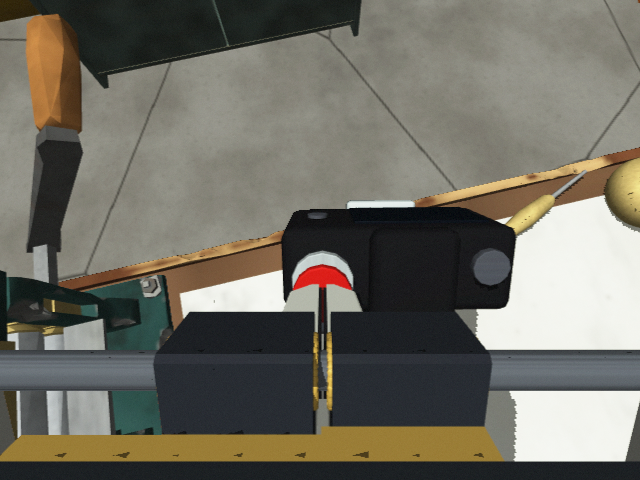

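View pics/s7z.png

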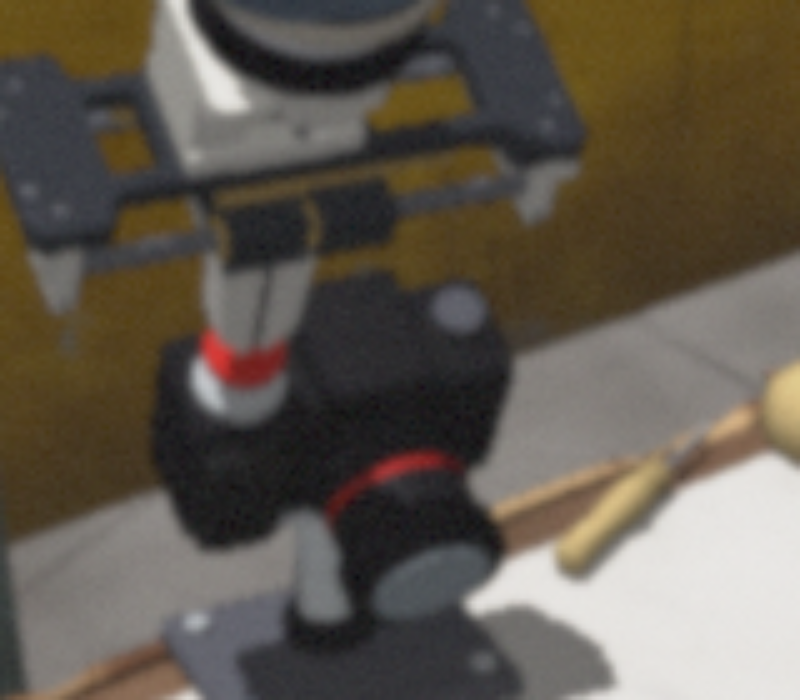

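carry_out(
  rows=[
    [0.16,0,0,0,0,0,0],
    [0,0,0,0,0,0,0],
    [0,0,0,0,0,0,0],
  ],
)

```text
clock: 9.15
position: [610.4, 69.1, 183.2]
tcp_rot: [[0.489, 0.84, -0.235], [-0.107, -0.209, -0.972], [-0.866, 0.5, -0.013]]
contact_force: [-0.2, -0.5, 0.0]
grip_width: 0.003
```

```bash
cat >> h.py <<'E'
def ax(n=4):
    # average over fresh readings: each camera call advances 0.05 s
    v=[]
    for i in range(n):
        s=sensors.state(); v.append([np.array(s['contact_force'])@zb,(np.array(s['position'])-B)@zb,s['clock']])
        if i<n-1: vision.capture('top')
    v=np.array(v); print('t',v[-1,2].round(2),'Fz',v[:,0].round(2),'mean',v[:,0].mean().round(2),'along',v[:,1].mean().round(2))
E
python3 -c "
from h import *
ax()"
```

```text
t 9.3 Fz [ 0.09 -1.12 -0.34  0.51] mean -0.21 along 5.83
```

carry_out(
  rows=[
    [0.08,0,0,0,0,0,0],
    [0,0,0,0,0,0,0],
  ],
)

```text
clock: 9.47
position: [611.5, 68.8, 181.2]
tcp_rot: [[0.489, 0.84, -0.235], [-0.107, -0.209, -0.972], [-0.866, 0.5, -0.013]]
contact_force: [-0.3, -0.1, -0.7]
grip_width: 0.005
```

```bash
python3 -c "
from h import *
ax()"
```

```text
t 9.62 Fz [-0.44 -0.85  0.04  0.77] mean -0.12 along 3.64
```

carry_out(
  rows=[
    [0.08,0,0,0,0,0,0],
    [0,0,0,0,0,0,0],
  ],
)

```text
clock: 9.78
position: [612.4, 68.6, 179.4]
tcp_rot: [[0.489, 0.84, -0.235], [-0.107, -0.209, -0.972], [-0.866, 0.5, -0.013]]
contact_force: [0.8, 1.0, -0.1]
grip_width: 0.006
```

```bash
python3 -c "
from h import *
ax()"
```

```text
t 9.93 Fz [-0.32  0.08  0.09  0.79] mean 0.16 along 1.63
```

carry_out(
  rows=[
    [0.06,0,0,0,0,0,0],
    [0,0,0,0,0,0,0],
  ],
)

```text
clock: 10.1
position: [613.3, 68.5, 178.3]
tcp_rot: [[0.489, 0.84, -0.235], [-0.107, -0.209, -0.972], [-0.866, 0.501, -0.013]]
contact_force: [-0.3, 0.6, 1.7]
grip_width: 0.002
```

```bash
python3 -c "
from h import *
ax(5)"
```

```text
t 10.3 Fz [ 1.68 -0.3   0.07  0.35  0.02] mean 0.36 along 0.25
```

carry_out(
  rows=[
    [0.06,0,0,0,0,0,0],
    [0,0,0,0,0,0,0],
  ],
)

```text
clock: 10.47
position: [613.9, 68.3, 177.0]
tcp_rot: [[0.489, 0.84, -0.235], [-0.107, -0.209, -0.972], [-0.866, 0.5, -0.013]]
contact_force: [-0.7, 0.1, 1.5]
grip_width: 0.005
```

```bash
python3 -c "
from h import *
ax(5)"
```

```text
t 10.67 Fz [1.66 1.94 1.3  1.51 0.77] mean 1.44 along -1.26
```

carry_out(
  rows=[
    [0.06,0,0,0,0,0,0],
    [0,0,0,0,0,0,0],
  ],
)

```text
clock: 10.83
position: [614.7, 68.1, 175.6]
tcp_rot: [[0.489, 0.84, -0.235], [-0.107, -0.209, -0.972], [-0.866, 0.5, -0.013]]
contact_force: [-1.6, 0.1, 2.7]
grip_width: 0.006
```

```bash
python3 -c "
from h import *
ax(5)"
```

```text
t 11.03 Fz [3.1  2.16 2.27 1.84 1.15] mean 2.1 along -2.79
```

Contact comes at about -1 mm, which puts the halfway stop near -8 mm. Pressing to it.

carry_out(
  rows=[
    [0.12,0,0,0,0,0,0],
    [0.12,0,0,0,0,0,0],
    [0,0,0,0,0,0,0],
  ],
)

```text
clock: 11.28
position: [617.7, 67.5, 170.6]
tcp_rot: [[0.489, 0.84, -0.235], [-0.107, -0.209, -0.972], [-0.866, 0.501, -0.013]]
contact_force: [-10.3, 1.2, 12.4]
grip_width: 0.006
```

```bash
python3 -c "
from h import *
ax(3)"
```

```text
t 11.38 Fz [15.89 15.67 14.94] mean 15.5 along -8.61
```

carry_out(
  rows=[
    [-0.03,0,0,0,0,0,0],
    [0,0,0,0,0,0,0],
  ],
)

```text
clock: 11.55
position: [617.1, 67.6, 171.6]
tcp_rot: [[0.489, 0.84, -0.235], [-0.107, -0.209, -0.972], [-0.866, 0.501, -0.013]]
contact_force: [-9.4, 0.9, 10.8]
grip_width: 0.006
```

```bash
python3 -c "
from h import *
ax(3)"
```

```text
t 11.65 Fz [14.03 13.45 14.02] mean 13.83 along -7.58
```

carry_out(
  rows=[
    [-0.02,0,0,0,0,0,0],
    [0,0,0,0,0,0,0],
  ],
)

```text
clock: 11.82
position: [616.8, 67.7, 172.0]
tcp_rot: [[0.489, 0.84, -0.235], [-0.107, -0.209, -0.972], [-0.866, 0.501, -0.013]]
contact_force: [-9.5, 0.1, 10.6]
grip_width: 0.007
```

```bash
python3 -c "
from h import *
ax(3)"
```

```text
t 11.92 Fz [13.8  13.11 14.29] mean 13.73 along -7.11
```

carry_out(
  rows=[
    [-0.03,0,0,0,0,0,0],
    [0,0,0,0,0,0,0],
  ],
)

```text
clock: 12.08
position: [616.6, 67.7, 172.3]
tcp_rot: [[0.489, 0.84, -0.235], [-0.107, -0.209, -0.972], [-0.866, 0.5, -0.013]]
contact_force: [-2.4, -0.4, 1.8]
grip_width: 0.006
```

```bash
python3 -c "
from h import *
ax(3)"
```

```text
t 12.18 Fz [2.71 5.37 5.04] mean 4.37 along -6.79
```

carry_out(
  rows=[
    [0.01,0,0,0,0,0,0],
    [0,0,0,0,0,0,0],
  ],
)

```text
clock: 12.35
position: [616.7, 67.7, 172.2]
tcp_rot: [[0.489, 0.84, -0.235], [-0.107, -0.209, -0.972], [-0.866, 0.5, -0.013]]
contact_force: [-5.3, 0.1, 6.1]
grip_width: 0.009
```

```bash
python3 -c "
from h import *
ax(4)"
```

```text
t 12.5 Fz [7.88 8.03 7.43 8.79] mean 8.03 along -6.9
```

8 N is solidly on the halfway stop. Holding it there for 2 s.

carry_out(
  rows=[
    [0,0,0,0,0,0,0],
    [0,0,0,0,0,0,0],
    [0,0,0,0,0,0,0],
    [0,0,0,0,0,0,0],
    [0,0,0,0,0,0,0],
  ],
)

```text
clock: 12.92
position: [616.7, 67.7, 172.2]
tcp_rot: [[0.489, 0.84, -0.235], [-0.107, -0.209, -0.972], [-0.866, 0.5, -0.013]]
contact_force: [-5.9, 0.2, 6.7]
grip_width: 0.006
```

carry_out(
  rows=[
    [0,0,0,0,0,0,0],
    [0,0,0,0,0,0,0],
    [0,0,0,0,0,0,0],
    [0,0,0,0,0,0,0],
    [0,0,0,0,0,0,0],
  ],
)

```text
clock: 13.33
position: [616.7, 67.7, 172.2]
tcp_rot: [[0.489, 0.84, -0.235], [-0.107, -0.209, -0.972], [-0.866, 0.5, -0.013]]
contact_force: [-6.2, -0.2, 6.7]
grip_width: 0.003
```

carry_out(
  rows=[
    [0,0,0,0,0,0,0],
    [0,0,0,0,0,0,0],
    [0,0,0,0,0,0,0],
    [0,0,0,0,0,0,0],
    [0,0,0,0,0,0,0],
  ],
)

```text
clock: 13.75
position: [616.7, 67.7, 172.2]
tcp_rot: [[0.489, 0.84, -0.235], [-0.107, -0.209, -0.972], [-0.866, 0.5, -0.013]]
contact_force: [-5.6, 1.0, 6.6]
grip_width: 0.005
```

carry_out(
  rows=[
    [0,0,0,0,0,0,0],
    [0,0,0,0,0,0,0],
    [0,0,0,0,0,0,0],
    [0,0,0,0,0,0,0],
    [0,0,0,0,0,0,0],
  ],
)

```text
clock: 14.17
position: [616.7, 67.7, 172.2]
tcp_rot: [[0.489, 0.84, -0.235], [-0.107, -0.209, -0.972], [-0.866, 0.5, -0.013]]
contact_force: [-5.4, 0.0, 6.2]
grip_width: 0.003
```

```bash
python3 -c "
from h import *
ax(1)"
```

```text
t 14.17 Fz [7.98] mean 7.98 along -6.9
```

carry_out(
  rows=[
    [0,0,0,0,0,0,0],
    [0,0,0,0,0,0,0],
    [0.12,0,0,0,0,0,0],
    [0.11,0,0,0,0,0,0],
    [0,0,0,0,0,0,0],
  ],
)

```text
clock: 14.58
position: [619.3, 67.1, 167.7]
tcp_rot: [[0.489, 0.84, -0.235], [-0.107, -0.21, -0.972], [-0.866, 0.501, -0.012]]
contact_force: [-13.1, 0.8, 15.9]
grip_width: 0.005
```

```bash
python3 -c "
from h import *
ax(2)"
```

```text
t 14.63 Fz [20.21 19.45] mean 19.83 along -12.1
```

carry_out(
  rows=[
    [0.02,0,0,0,0,0,0],
    [0,0,0,0,0,0,0],
  ],
)

```text
clock: 14.8
position: [619.4, 67.1, 167.6]
tcp_rot: [[0.489, 0.84, -0.235], [-0.107, -0.21, -0.972], [-0.866, 0.501, -0.013]]
contact_force: [-17.4, 1.3, 20.8]
grip_width: 0.006
```

```bash
python3 -c "
from h import *
ax(2)"
```

```text
t 14.85 Fz [26.65 26.43] mean 26.54 along -12.26
```

The force rose to 26.5 N over 0.16 mm, so the button is on its hard stop, fully down. Letting go along the axis.

carry_out(
  rows=[
    [-0.3,0,0,0,0,0,0],
    [-0.4,0,0,0,0,0,0],
    [-0.8,0,0,0,0,0,0],
    [-1,0,0,0,0,0,0],
    [-1,0,0,0,0,0,0],
  ],
)

```text
clock: 15.27
position: [576.2, 76.5, 242.6]
tcp_rot: [[0.488, 0.841, -0.235], [-0.107, -0.209, -0.972], [-0.866, 0.499, -0.012]]
contact_force: [-0.2, -0.1, 0.9]
grip_width: 0.007
```

carry_out(
  rows=[
    [-0.6,0,0,0,0,0,0],
    [0,0,0,0,0,0,0],
    [0,0,0,0,0,0,0],
  ],
)

```text
clock: 15.52
position: [569.8, 78.1, 255.6]
tcp_rot: [[0.49, 0.84, -0.234], [-0.107, -0.209, -0.972], [-0.865, 0.501, -0.013]]
contact_force: [0.7, -0.3, 0.3]
grip_width: 0.006
```

```bash
python3 -c "
from h import *
axis()
c,s=cap('wrist','w9.png')
t,_=cap('top','t9.png')
c,s=cap('scene','s9.png')
import pickle;d=pickle.load(open('d0.pkl','rb'))
for n,q in (('scene',c),('top',t)):
  for b in blobs(q['frame'],(0,150,110),(8,255,255),30): print(n,b[:3])
cv2.imwrite('pics/s9z.png',np.hstack([cv2.resize(x[170:350,190:330],None,fx=2.8,fy=2.8) for x in (d['scene'][0]['frame'],c['frame'])])[:,:,::-1])
"
```

```text
t 15.52 along zb 89.37 lat y 0.07 lat up -0.57 F [ 0.66 -0.3   0.34] Fz -0.06 turn [-0.008 -0.011 -0.001] tau [ 0.09  0.18 -0.01]
scene (np.int32(224), [89, 89, 19, 25], [98.2, 99.8])
scene (np.int32(185), [220, 193, 18, 14], [228.4, 199.2])
scene (np.int32(42), [247, 221, 21, 9], [256.9, 224.1])
scene (np.int32(108), [375, 223, 16, 10], [382.4, 227.5])
top (np.int32(163), [267, 161, 14, 14], [273.6, 167.3])
top (np.int32(91), [412, 226, 13, 22], [418.2, 236.6])
top (np.int32(398), [400, 300, 28, 29], [413.7, 314.2])
```

View pics/s9z.png

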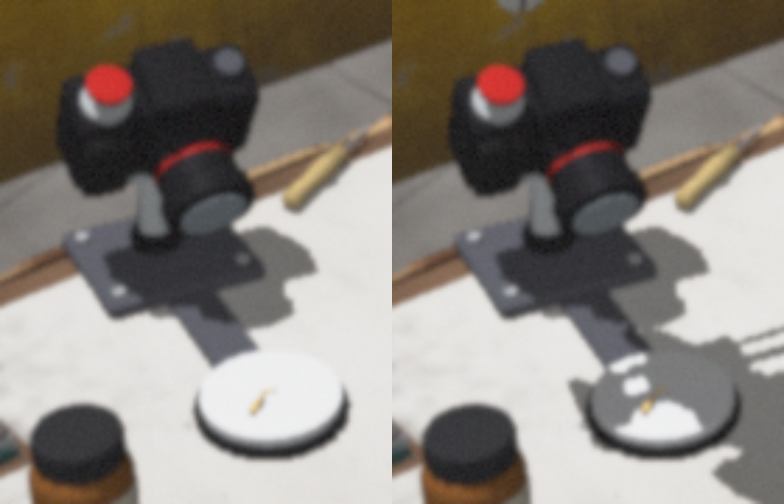

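View pics/t9.png

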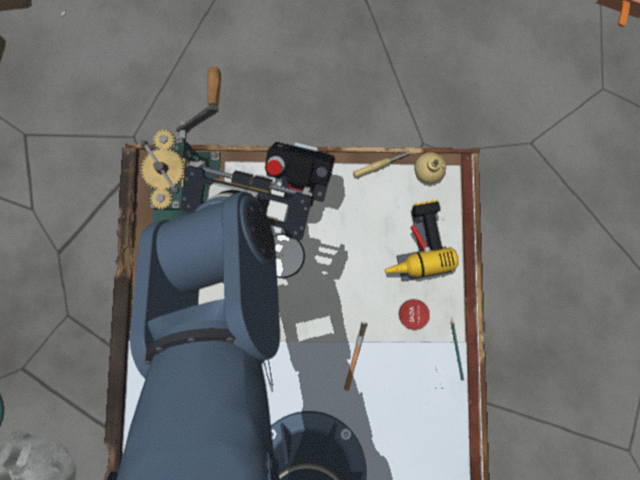

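Before/after comparison shows the button back at (228.4,199.2), unchanged. The earring, jar and tin are in the same places, and the arm is clear of everything.

```bash
python3 -c "
from h import *
print(ticket.sign_off())"
```

```text
the job is handed in; nothing more can be done
None
```

I blew the earring clean and pressed the shutter fully down to take its picture, then handed the job in at about 15.7 s. The trigger was fully squeezed (jaws at 38.5 mm against about 39 mm expected) for about 1 s and released.

The shutter was held at its halfway stop at about 8 N for about 2 s. It was then pressed to its hard stop, about 5 mm further and 26 N at the end, and let go.

**Last checks:** the button, trigger and tin are back within 1 px of where they started, and the earring and jar look unmoved. The arm is clear of everything, with no contact force.

**One flaw:** while finding the halfway stop, I briefly reached about 15.5 N. That is roughly 1.6 mm into the 5 mm second stage, well short of fully down. I backed off and held halfway for a fresh 2 s before the real press.

**One disagreement:** estimates of the stand's direction differed, from -0.15 to -0.37 rad. I used -0.235, from the foot bolts, and the wrist view and the press itself agreed with it.

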